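# Set and lock the ticket counter for the road

### The job

Closing the food truck: roll the ticket counter's three thumbwheels to 4-2-3 (read left to right from the robot's side; the pips facing straight up count), then lock them by laying the bar, grip upwards, across the counter's two end cradles, fully down in both and lowered rather than dropped. The bar is parked under the low shelf with only one end showing: it can first be had only by that end, and lowered into the cradles only by its grip. Leave the bottle, tub, shaker and takeaway box where they are.

Things in the scene. Friction and masses are not known exactly. Their poses are not given: they have to be found in the camera images.
- wheel_left (a joint): Leftmost (+y, seen from the robot) white star-shaped thumbwheel. Value in rad: 0 shows 1, each further 1.257 shows the next number (2 at 1.257, 3 at 2.513, 4 at 3.770, 5 at 5.027). It grows as the wheel's top rolls towards the counter's +x (away from the robot). End stops at -0.35 and 5.38, so it cannot go round from 5 to 1. Stiff: stays where left, about 0.06 N m to turn.
- wheel_mid (a joint): Middle white star-shaped thumbwheel. Value in rad: 0 shows 1, each further 1.257 shows the next number (2 at 1.257, 3 at 2.513, 4 at 3.770, 5 at 5.027). It grows as the wheel's top rolls towards the counter's +x (away from the robot). End stops at -0.35 and 5.38, so it cannot go round from 5 to 1. Stiff: stays where left, about 0.06 N m to turn.
- wheel_right (a joint): Rightmost (-y, seen from the robot) white star-shaped thumbwheel. Value in rad: 0 shows 1, each further 1.257 shows the next number (2 at 1.257, 3 at 2.513, 4 at 3.770, 5 at 5.027). It grows as the wheel's top rolls towards the counter's +x (away from the robot). End stops at -0.35 and 5.38, so it cannot go round from 5 to 1. Stiff: stays where left, about 0.06 N m to turn.
- axle_left (a point): Fixed point: centre of the left wheel, on its level axle, 60 mm above the work surface; axes as the counter's. Each wheel is 100 mm across and 32 mm wide, with five radial lugs 72 degrees apart, 9 mm thick with rounded tips, from the hub (22 mm radius) out to 50 mm radius; push a lug with a fingertip.
- axle_mid (a point): Fixed point: centre of the middle wheel, on its level axle, 60 mm above the work surface; axes as the counter's. The hub between two neighbouring lugs carries 1 to 5 black pips; the number shown is in the gap facing straight up, squarely set when the lugs beside it lean 0.628 rad to either side of straight up.
- axle_right (a point): Fixed point: centre of the right wheel, on its level axle, 60 mm above the work surface; axes as the counter's. Wheels are 58 mm apart, centre to centre.
- counter: Fixed ticket counter; origin at the centre of its underside, on the work surface. x square to the axle, away from the robot; y along the axle, towards the left wheel; z up. Dark steel base 116 x 226 x 40 mm (x, y, z), three wheels in a row above it and an aluminium cradle for the bar at each end.
- seat (a point): Midway between the two cradles, at their floors' height (92 mm up), straight above the middle axle; axes as the counter's. Each cradle pocket is centred 96 mm from here along y, 24 mm wide (x); cheeks and an outer stop (208 mm between stops) rise 26 mm. The bar lies along y, ends in the pockets, between the wheels' lugs; it goes down only if every wheel is square.
- bar_mid (a point): Centre of the loose aluminium locking bar, half-way up (32 mm above its underside). Bar 200 mm long (its x), 16 mm wide (y), 24 mm high; black grip block upright on the middle of its top, 40 x 16 x 40 mm (64 mm overall height, z up). Ends alike; 0.18 to 0.35 kg. It stands on the work surface, about 80 mm of its robot-side end showing in front of the shelf.
- shelf_edge (a point): Middle of the upper front edge of the fixed low steel shelf: 200 mm wide (y), 190 mm deep (to its +x, away from the robot), top 91 mm and underside 85 mm above the work surface, side and back walls 6 mm thick, open at the front (-x) only. The bar is parked beneath.
- squeeze: Bystander: white sauce bottle, 60 mm diameter, 165 mm high, standing behind the counter. Origin at the centre of its underside.
- tub: Bystander: steel sauce tub, 72 mm diameter, 48 mm high, in front of the counter. Origin at the centre of its underside.
- clamshell: Bystander: white takeaway box, about 130 x 135 x 62 mm, on top of the shelf. Origin at the centre of its underside.
- shaker: Bystander: steel shaker, 54 mm diameter, 105 mm high, standing beside the shelf. Origin at the centre of its underside.
Mind the look-alikes: they are no part of the job. Of the things shaped like the part that bears bar_mid, the aluminium one is meant.

How it is judged:
On the way:
1. the wheels show 4-2-3 (each within 0.2 rad) before the bar is laid over them (value of joint wheel_left between 3.57 and 3.97 rad and value of joint wheel_mid between 1.057 and 1.457 rad and value of joint wheel_right between 2.313 and 2.713 rad and horizontal distance between bar_mid and seat above 0.05 m), for 0.2 s.
At the end, for the whole second after the job is handed in: Wheels show 4-2-3, left to right, each within 0.2 rad of square; the bar lies grip up in both cradles, centred within 8 mm, within 5 mm of seated height, 0.06 rad of their line and 0.08 rad of upright, and is let go; bystanders are within 30 mm of their starts (value of joint wheel_left between 3.57 and 3.97 rad and value of joint wheel_mid between 1.057 and 1.457 rad and value of joint wheel_right between 2.313 and 2.713 rad and z of bar_mid in the frame of seat between 0.027 and 0.037 m and horizontal distance between bar_mid and seat below 0.008 m and angle between the x axis of bar_mid and the y axis of seat, either way round below 0.06 rad and angle between bar_mid's own z axis and vertical below 0.08 rad and contact force between the fingers and anything else below 0.5 N and distance of each of squeeze, tub, clamshell, shaker from where it was at the start of the episode below 0.03 m); the robot touches nothing.
It fails at once if the bar is dropped: let go above the cradles while still over 12 mm above its seat (horizontal distance between bar_mid and seat below 0.06 m and z of bar_mid in the frame of seat above 0.044 m and contact force between the fingers and bar below 0.05 N).
It fails at once if a bystander is moved more than 30 mm or tipped (distance of any of squeeze, tub, clamshell, shaker from where it was at the start of the episode above 0.03 m or angle between any of squeeze, tub, clamshell, shaker's own z axis and vertical above 0.4 rad).
It also fails if it takes over 72 s, if anything falls off the work surface, if the arm or the gripper's body presses on something with over 40 N, if the wrist force passes 120 N, or if a joint passes its speed limit or range.

### The arm

A 6-joint arm with a two-finger parallel gripper is mounted at the origin on the work surface. World frame = base frame: x ahead of the robot, y to its left, z up, the work surface at z = 0. Lengths are in m, angles in rad, forces in N, time in s.
With the tool pointing down it reaches from about 0.35 to 0.775 m from the base axis. Payload 5.5 kg.
Tool frame: the origin (TCP) lies midway between the tips of the shut fingers; the grasp point (between the pads) lies grip_point_offset behind it (grip_point_offset is the distance from the TCP to the grasp point, in m); z points along the fingers, y is the direction in which the jaws open and shut (so a half turn about z gives the same grasp; the last joint's range is limited). The gripper opens to 85 mm and grips with 20 to 120 N. Pads are 22 mm wide; open, the fingers measure 114 mm over their backs; the gripper's body (76 mm by 85 mm) begins 54 mm behind the grasp point. The pads swing forward as they close: fully open they stand 13 mm farther back than shut.
Start: joints at [-1.357, 0.313, 0.046, 1.304, 0, 1.431], TCP at [0.199, -0.539, 0.231] pointing down, gripper open.
Joint ranges: [-2.76, 2.76], [-0.86, 1.69], [-1.03, 1.26], [-2.2, 2.34], [-1.47, 1.5], [-3.14, 3.14]. Speed limits (rad/s): [2.57, 2.57, 3.14, 3.14, 3.14, 3.14].

### API

Orientations are given as a unit quaternion [w, x, y, z].
In Python, from workcell import * gives the robot as it stands.
- The arm moves only by the tool send_rows, never from a script. Its argument "series" is one flat list of numbers, 7 for each row, row after row: the shift along the tool's x, y, z in cm, then the turn, a rotation vector about the tool's x, y, z in degrees, then the opening, from 0 (shut) to 1 (fully open). A call has 1 to 10 rows; each row is the pose to reach, as a shift and turn from the pose commanded when the call began, along the tool's axes at that moment; what a row does not reach only later rows make up. A row lasts 1/12 s, in which the tool goes at most 41.7 mm and 7.16 degrees, less where a joint would pass 70% of its speed; a pose out of reach is approached as far as the arm can. A call with a gripper value outside its range is refused whole. The fingers move at their own pace and stop on an object; "newtons" is the grip in N (left out, the last holds). Time passes only in rows, so rows that repeat a pose let the fingers close. It gives the time, the measured TCP pose, the force and the opening at its end, in the units of the state.
- get_state(): the state, without advancing time (a new reading comes with each control period).
- read_camera(name): name is "scene" or "top" or "wrist"; returns the picture (480x640x3 uint8, blue, green, red); there is no depth.
- camera_info(name): a dict with "K" (3x3 intrinsics, pixels), "xyz" and "attitude" of the camera in the world. Camera axes: x right, y down, z forward; pixel columns grow to the right and rows downward; lengths in m; the calibration is good to about 2 mm. A picture is of the moment at which its call begins: read the wrist's pose just before it. camera_info takes no time and is no camera call; for the wrist camera it gives the pose at the moment of the call.
- hand_in(): hands the job in, once; it reports no verdict.
Trained networks look in the newest picture that a camera, given by its name, has taken for a name from the list of things; names that differ only in an ending like _2 or _b are one class to them, and where a whole thing is asked for, a point or a joint stands for the part that bears it (a point fixed in the world has none). Each returns a list of dicts, best first, with "p" (0 to 1); they miss things now and then, are a little off and sometimes report something else, mostly with a low value. They report only what shows in the picture. A call takes as long as a camera call. They do not tell look-alikes from the thing itself.
- silhouettes(camera, label): "pixels" (480x640 bool, what is visible of it) and "box" ([left, top, width, height] in pixels, round what is visible of it).
The state is a dict: "clock": time; "joint_pos": joint angles; "qvel": joint speeds; "tau": joint torques, N m; "tcp_pos": TCP position; "orientation": TCP orientation; "wrist_force": force on the tool from outside, world axes, zero at the start; "ft_torque": the same for the moment, N m; "finger_gap": finger opening in m.
Only numpy, scipy, OpenCV 4.12 (cv2) and the standard library are available. Lean on these libraries where they do the work, as an engineer would, in place of code of your own. Each camera call takes 0.05 s, during which the arm holds its last target. There are 200 camera calls.

## Working session

There is one attempt and no reset: what is moved stays moved. The work goes in short steps, Python scripts to look and compute and a tool call to move; the robot and the scene stay as the last step left them, time stands still between calls to the robot, and variables do not carry over. Pictures are saved under pics/ and viewed, about 8 in all and at most 12, crops included, and the job is handed in when it is done.

Besides the shell and the picture viewer there is one more tool, called after ">>>" as name(argument=value, ...), one argument or row to a line, values as JSON. send_rows: Moves the arm, as the interface text tells. Its arguments: {"type":"object","properties":{"series":{"type":"array"},"newtons":{"type":"number"}},"required":["series"]}

```bash
ls; mkdir -p pics
python3 - <<'E'
from workcell import *
import cv2, numpy as np
s=get_state();print(s)
for n in ["scene","top","wrist"]:
    im=read_camera(n);cv2.imwrite(f"pics/a_{n}.png",im);c=camera_info(n);print(n,np.array(c["K"]).round(1).tolist(),c["xyz"],c["attitude"])
E
```

```text
pics
{'clock': 0.0, 'joint_pos': array([-1.35658807e+00,  3.14002396e-01,  4.49815752e-02,  1.30362822e+00,
        9.99625730e-07,  1.43119755e+00]), 'qvel': array([ 1.31485325e-03,  9.20162434e-04,  1.28751865e-03, -6.95754948e-04,
       -9.41410225e-06, -1.18925357e-04]), 'tau': array([-4.75561239e-05, -4.80627394e+01,  2.98533136e+01,  1.95155467e-02,
       -1.43738439e-04,  9.92702454e-08]), 'tcp_pos': array([ 0.19910099, -0.53887266,  0.23040882]), 'orientation': array([-9.25728909e-04,  9.84392915e-01,  1.75982188e-01, -3.40499442e-05]), 'wrist_force': array([-0.22383191,  0.35853813,  0.2949749 ]), 'ft_torque': array([-0.07585854, -0.00858041,  0.00797254]), 'finger_gap': 0.08538625274215797}
scene [[591.5, 0.0, 323.6], [0.0, 591.5, 239.2], [0.0, 0.0, 1.0]] [ 0.87805728 -0.50134238  0.95085213] [-0.30747889  0.91531891  0.24721847 -0.08081494]
top [[579.9, 0.0, 319.2], [0.0, 579.9, 241.7], [0.0, 0.0, 1.0]] [0.39718506 0.08774596 1.1931643 ] [-0.04303549  0.71177286 -0.70028123  0.03366804]
wrist [[424.0, 0.0, 320.3], [0.0, 424.0, 236.3], [0.0, 0.0, 1.0]] [ 0.27130662 -0.51173427  0.37205407] [ 0.12460241  0.81083688 -0.56508388 -0.0877382 ]
```

View pics/a_top.png

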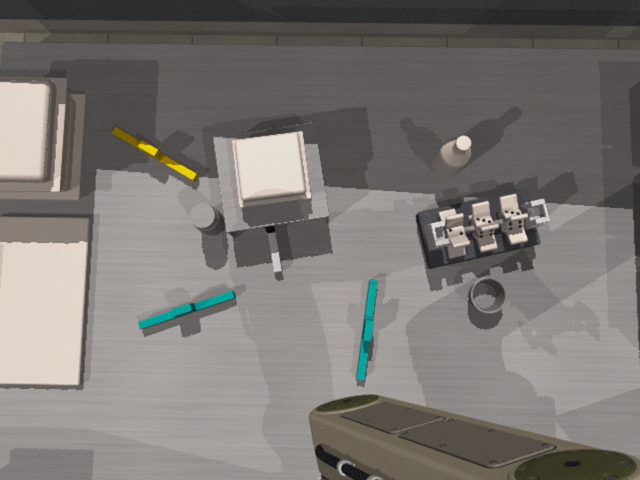

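View pics/a_scene.png

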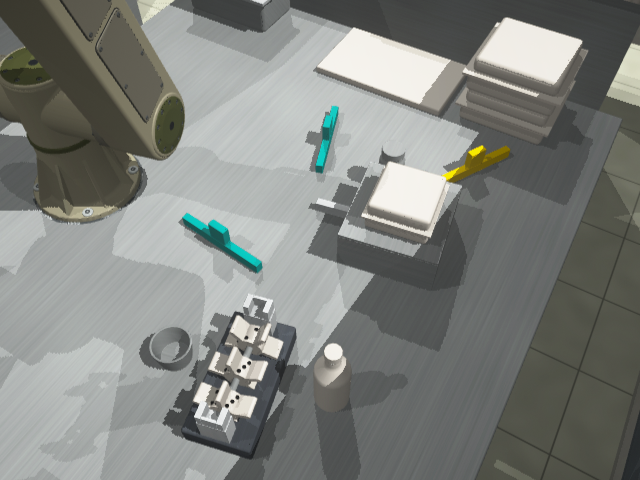

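The top view shows the counter near (480,228), with left to right matching the robot's +y to -y. The bar end is at about (277,250), in front of the shelf at (270,180). The teal and yellow bars are look-alikes. Next I'll crop in closer.

```bash
cat > h.py <<'E'
from workcell import *
import cv2, numpy as np
from scipy.spatial.transform import Rotation as R
def rot(q): return R.from_quat(np.roll(q,-1)).as_matrix()
def px2w(cam,uv,z,info=None):
    c=info or camera_info(cam); K=np.array(c["K"]); d=rot(c["attitude"])@np.linalg.inv(K)@np.array([uv[0],uv[1],1.])
    o=np.array(c["xyz"]); return o+d*(z-o[2])/d[2]
def w2px(cam,P,info=None):
    c=info or camera_info(cam); p=(np.atleast_2d(P)-np.array(c["xyz"]))@rot(c["attitude"])
    q=p@np.array(c["K"]).T; return q[:,:2]/q[:,2:]
E
python3 - <<'E'
from h import *
a=cv2.imread("pics/a_top.png");b=cv2.imread("pics/a_scene.png")
A=cv2.resize(a[175:275,405:555],(600,400),interpolation=3)
B=cv2.resize(a[205:285,215:340],None,fx=2.4,fy=2.4,interpolation=3)[:200,:300]
C=cv2.resize(b[285:465,175:305],None,fx=3.3,fy=3.3,interpolation=3)
cv2.imwrite("pics/b.png",cv2.resize(np.hstack([cv2.copyMakeBorder(A,0,C.shape[0]-400,0,0,0),C]),None,fx=.775,fy=.775))
for n,z in [("counter",.04),("squeeze",0),("tub",0.048),("shaker",.105),("clamshell",.1),("bar_mid",.02)]:
  for cam in ["top"]:
    for d in silhouettes(cam,n)[:5]:
        l,t,w,h=d["box"]; m=d["pixels"]; v,u=np.nonzero(m)
        print(n,cam,round(d["p"],2),d["box"],px2w(cam,(u.mean(),v.mean()),z).round(3))
for uv in [(277,270),(272,228)]: print(px2w("top",uv,.024).round(3))
# shelf corners
for uv in [(228,233),(328,217)]: print(px2w("top",uv,.091).round(3))
E
```

```text
counter top 0.92 [417.9, 189.3, 130.4, 76.7] [ 0.557 -0.218  0.04 ]
squeeze top 0.7 [416.7, 191.1, 134.9, 78.7] [ 0.563 -0.229  0.   ]
squeeze top 0.66 [431.7, 135.2, 41.1, 41.9] [ 0.712 -0.171  0.   ]
squeeze top 0.46 [498.4, 193.6, 29.4, 52.4] [ 0.58  -0.293  0.   ]
squeeze top 0.46 [228.6, 130.2, 85.4, 75.0] [0.68  0.208 0.   ]
tub top 0.6 [470.6, 278.0, 34.2, 34.9] [ 0.423 -0.228  0.048]
shaker top 0.84 [189.9, 202.5, 38.1, 32.4] [0.556 0.317 0.105]
bar_mid top 0.74 [356.4, 281.8, 23.3, 99.1] [0.349 0.007 0.02 ]
bar_mid top 0.71 [137.1, 291.7, 99.8, 35.9] [0.384 0.368 0.02 ]
bar_mid top 0.68 [115.4, 129.1, 81.9, 51.3] [0.702 0.446 0.02 ]
bar_mid top 0.61 [269.0, 226.5, 14.1, 45.8] [0.51  0.196 0.02 ]
[0.466 0.189 0.024]
[0.551 0.201 0.024]
[0.531 0.279 0.091]
[0.565 0.087 0.091]
```

View pics/b.png

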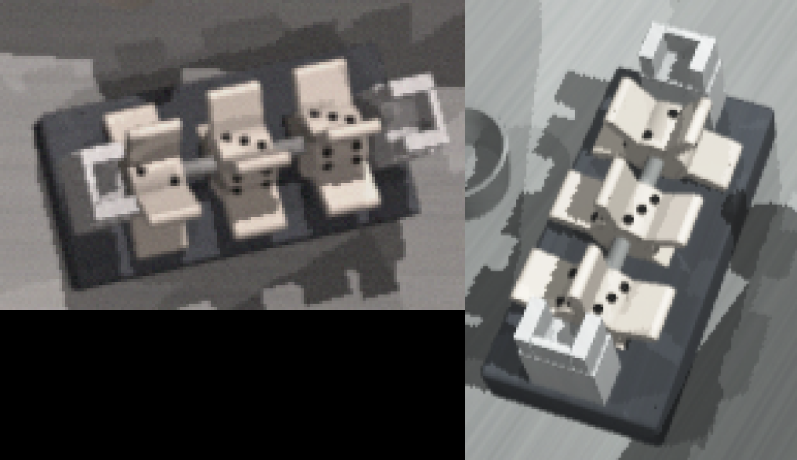

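Rough readings: the left wheel is near 2, the middle near 3 to 3.5, and the right near 3 to 3.5. I'll fit the counter pose and wheel angles by rendering a model.

```bash
cat >> h.py <<'E'
def box(x0,x1,y0,y1,z0,z1): return np.array([[x,y,z] for x in(x0,x1) for y in(y0,y1) for z in(z0,z1)])
def toW(P,p): c,s=np.cos(p[2]),np.sin(p[2]); return np.c_[p[0]+c*P[:,0]-s*P[:,1],p[1]+s*P[:,0]+c*P[:,1],P[:,2]]
PARTS=[box(-.058,.058,-.113,.113,0,.04)]
for s in(1,-1): PARTS.append(box(-.017,.017,*sorted((s*.084,s*.109)),0.04,.118))
def mask(cam,p,parts,info=None):
    m=np.zeros((480,640),np.uint8)
    for P in parts:
        h=cv2.convexHull((w2px(cam,toW(P,p),info)*16).round().astype(np.int32)); cv2.fillConvexPoly(m,h,1,shift=4)
    return m>0
E
python3 - <<'E'
from h import *
from scipy.optimize import minimize
M={}
for cam in["top","scene"]:
    read_camera(cam)
    d=silhouettes(cam,"counter")[0]; print(d["p"],d["box"]); M[cam]=np.array(d["pixels"])
inf={c:camera_info(c) for c in M}
th=np.linspace(0,2*np.pi,20)
W=[np.array([[.045*np.sin(t),y+s,.06+.045*np.cos(t)] for t in th for s in(-.016,.016)]) for y in(.058,0,-.058)]
for cams in (["top"],["scene"],["top","scene"]):
  for parts,nm in((PARTS,"nowheel"),(PARTS+W,"wheel")):
    def f(p):
        p=[p[0]/10,p[1]/10,p[2]];return sum(np.sum(mask(c,p,parts,inf[c])^M[c])/M[c].sum() for c in cams)
    r=minimize(f,[5.55,-2.2,.15],method="Nelder-Mead",options=dict(initial_simplex=[[5.55,-2.2,.15],[5.7,-2.2,.15],[5.55,-2.05,.15],[5.55,-2.2,.25]]))
    print(cams,nm,r.x.round(4),r.fun)
s=get_state();c=camera_info("wrist");T=rot(s["orientation"]);print("tool",T.round(3).tolist())
print("cam in tool",(T.T@(c["xyz"]-s["tcp_pos"])).round(4),(T.T@rot(c["attitude"])).round(3).tolist(), grip_point_offset if "grip_point_offset" in globals() else None)
print(s["clock"])
E
```

```text
0.75 [415.4, 189.6, 132.6, 77.9]
0.8 [182.0, 291.9, 115.1, 166.2]
['top'] nowheel [ 5.5722 -2.1721  0.2244] 0.045246931201827004
['top'] wheel [ 5.5722 -2.1721  0.2244] 0.045246931201827004
['scene'] nowheel [ 5.5882 -2.142   0.2332] 0.03115781710914454
['scene'] wheel [ 5.5882 -2.142   0.2332] 0.03115781710914454
['top', 'scene'] nowheel [ 5.5802 -2.1451  0.2331] 0.08237879436673327
['top', 'scene'] wheel [ 5.5802 -2.1451  0.2331] 0.08237879436673327
tool [[0.938, 0.346, 0.0], [0.346, -0.938, -0.0], [-0.0, 0.0, -1.0]]
cam in tool [ 0.0772 -0.0008 -0.1414] [[-0.001, -0.954, -0.301], [1.0, -0.0, -0.0], [0.0, -0.301, 0.954]] 0.0187
0.65
```

```bash
cat >> h.py <<'E'
def rel(pos,yaw):
    "shift (cm) and turn (deg) in tool axes from measured pose to vertical tool at pos with tool x at yaw"
    s=get_state();T=rot(s["orientation"]);c,n=np.cos(yaw),np.sin(yaw)
    G=np.array([[c,n,0],[n,-c,0],[0,0,-1.]])
    return (T.T@(np.array(pos)-s["tcp_pos"])*100).round(2),np.degrees(R.from_matrix(T.T@G).as_rotvec()).round(2)
CP=[.558,-.215,.232]
def cw(x,y,z,p=None): return toW(np.array([[x,y,z]]),p or CP)[0]
E
python3 - <<'E'
from h import *
print(rel(cw(0,0,.25),.232))
E
```

```text
(array([ 44.9 , -18.  ,  -1.87]), array([0.01, 0.  , 6.98]))
```

>>> send_rows(
  series=[22.5,-9,-1,0,0,3.5,0,22.5,-9,-1,0,0,3.5,0,22.5,-9,-1,0,0,3.5,0,22.5,-9,-1,0,0,3.5,0,22.5,-9,-1,0,0,3.5,0,22.5,-9,-1,0,0,3.5,0,22.5,-9,-1,0,0,3.5,0],
  newtons=30,
)

```text
clock: 1.23
tcp_pos: [0.3829, -0.3729, 0.242]
orientation: [-0.0, 0.989, 0.149, 0.001]
wrist_force: [-0.2, 0.4, -0.7]
finger_gap: 0.0009
```

Run:
```python
from h import *
print(rel(cw(0,0,.25),.232))
```

```text
(array([21.39, -9.92, -0.75]), array([-0.02, -0.13,  3.85]))
```

>>> send_rows(
  series=[21.8,-10.3,-0.9,0,0,3.5,0,21.8,-10.3,-0.9,0,0,3.5,0,21.8,-10.3,-0.9,0,0,3.5,0,21.8,-10.3,-0.9,0,0,3.5,0,21.8,-10.3,-0.9,0,0,3.5,0,21.8,-10.3,-0.9,0,0,3.5,0,21.8,-10.3,-0.9,0,0,3.5,0,21.8,-10.3,-0.9,0,0,3.5,0,21.8,-10.3,-0.9,0,0,3.5,0],
)

```text
clock: 1.98
tcp_pos: [0.5579, -0.2156, 0.25]
orientation: [0.0, 0.993, 0.116, -0.0]
wrist_force: [0.3, -0.0, -0.1]
finger_gap: -0.0002
```

Run:
```python
from h import *
print(rel(cw(0,0,.25),.232))
inf=camera_info("wrist"); im=read_camera("wrist"); cv2.imwrite("pics/w1raw.png",im)
import json; json.dump({k:np.array(v).tolist() for k,v in inf.items()},open("w1.json","w"))
for P in PARTS:
    q=w2px("wrist",toW(P,CP),inf)
    h=cv2.convexHull(q.astype(np.float32)).astype(int); cv2.polylines(im,[h],True,(0,0,255),1)
for s in(1,-1):
    f=np.array([[x,y*s,z] for z in(.092,.118) for x,y in((-.012,.088),(.012,.088),(.012,.104),(-.012,.104))])
    q=w2px("wrist",toW(f,CP),inf).astype(int); cv2.polylines(im,[q[4:]],True,(0,255,0),1)
cv2.imwrite("pics/w1.png",im)
```

```text
(array([ 0.02, -0.05,  0.  ]), array([0.  , 0.04, 0.01]))
```

View pics/w1.png

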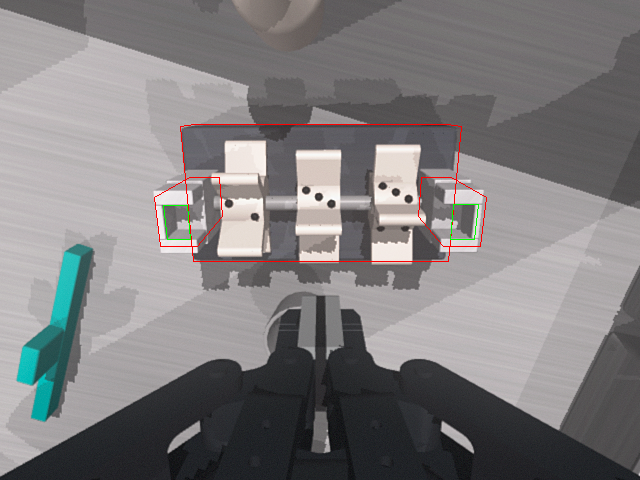

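Run:
```python
from h import *
import json
inf=json.load(open("w1.json"))
for n,y in(("L",.058),("M",0),("R",-.058)):
    print(n)
    for r in (.05,.03):
        print(r,[(d,*w2px("wrist",[cw(r*np.sin(np.radians(d)),y,.06+r*np.cos(np.radians(d)))],inf)[0].round().astype(int).tolist()) for d in range(-90,100,12)])
im=cv2.imread("pics/w1raw.png"); cv2.imwrite("pics/w1c.png",cv2.resize(im[120:280,145:495],None,fx=2.28,fy=2.28,interpolation=3))
```

```text
L
0.05 [(-90, 251, 261), (-78, 249, 265), (-66, 247, 265), (-54, 245, 263), (-42, 242, 258), (-30, 240, 250), (-18, 238, 240), (-6, 237, 227), (6, 236, 212), (18, 236, 197), (30, 236, 182), (42, 237, 168), (54, 238, 156), (66, 240, 147), (78, 242, 142), (90, 245, 139)]
0.03 [(-90, 250, 239), (-78, 249, 240), (-66, 247, 240), (-54, 246, 239), (-42, 245, 235), (-30, 244, 230), (-18, 243, 224), (-6, 242, 216), (6, 241, 208), (18, 241, 199), (30, 241, 191), (42, 242, 183), (54, 243, 176), (66, 244, 171), (78, 245, 167), (90, 246, 165)]
M
0.05 [(-90, 321, 261), (-78, 321, 265), (-66, 321, 265), (-54, 321, 263), (-42, 321, 258), (-30, 321, 250), (-18, 321, 240), (-6, 321, 227), (6, 321, 212), (18, 321, 197), (30, 321, 182), (42, 321, 168), (54, 321, 156), (66, 321, 147), (78, 321, 142), (90, 321, 139)]
0.03 [(-90, 321, 239), (-78, 321, 240), (-66, 321, 240), (-54, 321, 238), (-42, 321, 235), (-30, 321, 230), (-18, 321, 224), (-6, 321, 216), (6, 321, 208), (18, 321, 199), (30, 321, 191), (42, 321, 183), (54, 321, 176), (66, 321, 171), (78, 321, 167), (90, 321, 165)]
R
0.05 [(-90, 390, 261), (-78, 392, 265), (-66, 394, 265), (-54, 397, 263), (-42, 399, 258), (-30, 401, 250), (-18, 403, 240), (-6, 405, 226), (6, 405, 212), (18, 406, 196), (30, 405, 181), (42, 404, 168), (54, 403, 156), (66, 401, 147), (78, 399, 142), (90, 397, 139)]
0.03 [(-90, 391, 238), (-78, 393, 240), (-66, 394, 240), (-54, 395, 238), (-42, 397, 235), (-30, 398, 230), (-18, 399, 224), (-6, 400, 216), (6, 400, 208), (18, 400, 199), (30, 400, 191), (42, 400, 183), (54, 399, 176), (66, 398, 171), (78, 396, 167), (90, 395, 165)]
```

View pics/w1c.png

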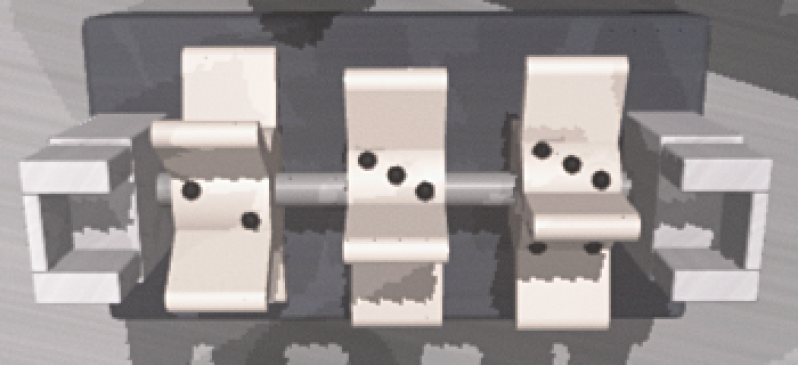

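Run:
```python
from h import *
w=px2w("top",(462,143),.165);b=px2w("scene",(333,402),0.0);print(w,b)
for q in(w,b): print(toW(np.array([q-[*CP[:2],0]]),[0,0,-CP[2]]))
print(get_state()["clock"])
```

```text
[ 0.69298403 -0.15321576  0.165     ] [ 0.70511187 -0.16449381  0.        ]
[[0.14557331 0.02909282 0.165     ]]
[[0.15478313 0.01532844 0.        ]]
2.0333
```

>>> send_rows(
  series=[-5.1,-5.8,6,0,0,0,0,-5.1,-5.8,6,0,0,0,0,-5.1,-5.8,6,0,0,0,0,-5.1,-5.8,16,0,0,0,0,-5.1,-5.8,16,0,0,0,0,-5.1,-5.8,16,0,0,0,0,-3,-5.8,16,0,0,0,0,-1.2,-5.8,16,0,0,0,0,0.5,-5.8,16,0,0,0,0,0.5,-5.8,16,0,0,0,0],
)

```text
clock: 2.87
tcp_pos: [0.5505, -0.159, 0.09]
orientation: [0.0, 0.993, 0.115, 0.0]
wrist_force: [1.3, -0.5, 1.1]
finger_gap: 0.0002
```

>>> send_rows(
  series=[0,0,-4,0,0,0,0,-5.6,0,-4,0,0,0,0,-5.6,0,-4,0,0,0,0,-5.6,0,0,0,0,0,0,-5.6,0,0,0,0,0,0,-3.5,0,0,0,0,0,0,-1.7,0,0,0,0,0,0,0,0,0,0,0,0,0,0,0,0,0,0,0,0,0,0,-4,0,0,0,0],
)

```text
clock: 3.7
tcp_pos: [0.5446, -0.1562, 0.1238]
orientation: [-0.004, 0.993, 0.116, -0.006]
wrist_force: [-0.5, 0.2, -1.7]
finger_gap: 0.0002
```

>>> send_rows(
  series=[1.5,5.8,-2,0,0,0,0,1.5,5.8,-2,0,0,0,0,1.5,5.8,4,0,0,0,0,1.5,5.8,4,0,0,0,0,0,5.8,4,0,0,0,0,-1,5.8,4,0,0,0,0,-1,5.8,4,0,0,0,0,-1,5.8,0,0,0,0,0],
)

```text
clock: 4.37
tcp_pos: [0.5478, -0.2148, 0.1244]
orientation: [-0.004, 0.993, 0.115, -0.005]
wrist_force: [0.3, 1.1, 0.4]
finger_gap: 0.0
```

>>> send_rows(
  series=[5.6,0,0,0,0,0,0,5.6,0,0,0,0,0,0,5.6,0,4,0,0,0,0,5.6,0,4,0,0,0,0,3.5,0,4,0,0,0,0,1.7,0,4,0,0,0,0,0,0,4,0,0,0,0,0,0,4,0,0,0,0,0,0,0,0,0,0,0],
)

```text
clock: 5.12
tcp_pos: [0.548, -0.2147, 0.1251]
orientation: [-0.004, 0.993, 0.115, -0.005]
wrist_force: [-0.2, -0.3, -0.5]
finger_gap: 0.0
```

>>> send_rows(
  series=[2.7,5.8,-2,0,0,0,0,2.7,5.8,-2,0,0,0,0,2.7,5.8,4,0,0,0,0,2.7,5.8,4,0,0,0,0,1.2,5.8,4,0,0,0,0,0,5.8,4,0,0,0,0,0,5.8,4,0,0,0,0,0,5.8,-3,0,0,0,0,0,5.8,-3,0,0,0,0],
)

```text
clock: 5.87
tcp_pos: [0.5661, -0.2728, 0.162]
orientation: [-0.0, 0.993, 0.115, -0.001]
wrist_force: [2.1, -1.5, 0.5]
finger_gap: -0.0004
```

>>> send_rows(
  series=[0.5,-5.8,-9,0,0,0,0,0.5,-5.8,-9,0,0,0,0,0.5,-5.8,-9,0,0,0,0,0.5,-5.8,-9,0,0,0,0,0.5,-5.8,-9,0,0,0,0],
)

```text
clock: 6.28
tcp_pos: [0.5595, -0.2153, 0.2535]
orientation: [0.002, 0.993, 0.116, 0.002]
wrist_force: [0.0, 0.4, -0.5]
finger_gap: -0.0002
```

Run:
```python
from h import *
print(get_state()["clock"],rel(cw(0,0,.25),.232))
im=read_camera("wrist");cv2.imwrite("pics/w2raw.png",im)
inf=camera_info("wrist")
c=cv2.resize(im[110:290,145:495],None,fx=2.28,fy=2.28,interpolation=3)
for n,y in(("L",.058),("M",0),("R",-.058)):
    for d in(-36,36):
        a=np.radians(d);q=w2px("wrist",[cw(.05*np.sin(a),y+e,.06+.05*np.cos(a)) for e in(-.018,.018)],inf); q=((q-[145,110])*2.28).astype(int)
        cv2.line(c,q[0],q[1],(0,0,255),1)
for s in(1,-1):
    f=np.array([[x,y*s,.118] for x,y in((-.012,.088),(.012,.088),(.012,.104),(-.012,.104))])
    q=((w2px("wrist",toW(f,CP),inf)-[145,110])*2.28).astype(int); cv2.polylines(c,[q],True,(0,255,0),1)
cv2.imwrite("pics/w2.png",c)
```

```text
6.2833 (array([-0.14, -0.07,  0.35]), array([ 0.23, -0.22,  0.05]))
```

View pics/w2.png

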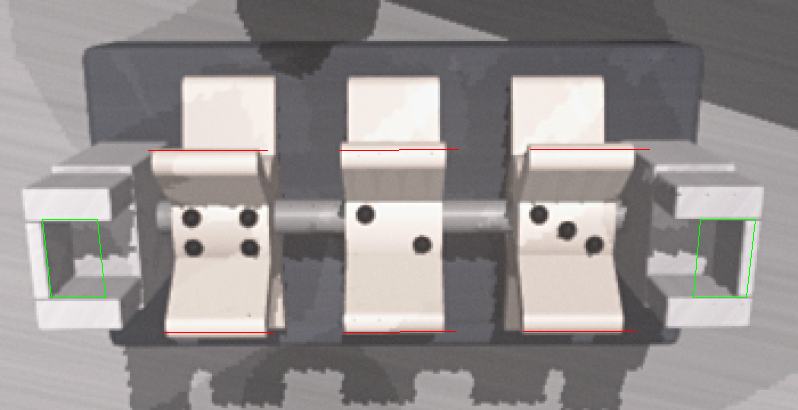

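The wheels show 4-2-3 and match the predicted square lug lines (red). Next I'll turn the tool half way round and move over the bar end.

>>> send_rows(
  series=[0.9,-13.7,1.7,0,0,-60,1,0.9,-13.7,1.7,0,0,-60,1,0.9,-13.7,1.7,0,0,-60,1,0.9,-13.7,1.7,0,0,-60,1,0.9,-13.7,1.7,0,0,-60,1,0.9,-13.7,1.7,0,0,-60,1,0.9,-13.7,1.7,0,0,-60,1,0.9,-13.7,1.7,0,0,-60,1,0.9,-13.7,1.7,0,0,-60,1],
)

```text
clock: 7.08
tcp_pos: [0.5348, -0.0804, 0.2315]
orientation: [-0.001, 0.801, 0.599, -0.001]
wrist_force: [-0.3, 1.1, -0.6]
finger_gap: 0.0853
```

>>> send_rows(
  series=[12.3,-6.1,1.7,0,0,-60,1,12.3,-6.1,1.7,0,0,-60,1,12.3,-6.1,1.7,0,0,-60,1,12.3,-6.1,1.7,0,0,-60,1,12.3,-6.1,1.7,0,0,-60,1,12.3,-6.1,1.7,0,0,-60,1,12.3,-6.1,1.7,0,0,-60,1,12.3,-6.1,1.7,0,0,-60,1,12.3,-6.1,1.7,0,0,-60,1],
)

```text
clock: 7.83
tcp_pos: [0.5119, 0.0548, 0.2145]
orientation: [-0.001, 0.394, 0.919, -0.001]
wrist_force: [0.2, -0.1, -0.0]
finger_gap: 0.0855
```

>>> send_rows(
  series=[11.4,7.6,1.7,0,0,-56,1,11.4,7.6,1.7,0,0,-56,1,11.4,7.6,1.7,0,0,-56,1,11.4,7.6,1.7,0,0,-56,1,11.4,7.6,1.7,0,0,-56,1,11.4,7.6,1.7,0,0,-56,1,11.4,7.6,1.7,0,0,-56,1,11.4,7.6,1.7,0,0,-56,1,11.4,7.6,1.7,0,0,-56,1],
)

```text
clock: 8.58
tcp_pos: [0.4892, 0.1898, 0.1976]
orientation: [-0.002, -0.082, 0.997, -0.0]
wrist_force: [0.5, -0.6, -0.5]
finger_gap: 0.0858
```

Run:
```python
from h import *
s=get_state();print(s["clock"],s["tcp_pos"],s["joint_pos"].round(2))
inf=camera_info("wrist");im=read_camera("wrist");cv2.imwrite("pics/w3raw.png",im)
import json; json.dump({k:np.array(v).tolist() for k,v in inf.items()},open("w3.json","w"))
print(rel([.49,.19,.2],.16+np.pi))
for d in silhouettes("wrist","bar_mid")[:3]:
    m=np.array(d["pixels"]).astype(np.uint8); print(d["p"],d["box"])
    c,_=cv2.findContours(m,0,2); r=cv2.minAreaRect(max(c,key=cv2.contourArea)); q=cv2.boxPoints(r); print([px2w("wrist",p,.024,inf)[:2].round(4).tolist() for p in q])
    cv2.drawContours(im,[q.astype(int)],0,(0,0,255),1)
cv2.imwrite("pics/w3.png",im)
```

```text
8.5833 [0.48915076 0.18979038 0.19756612] [ 0.22  0.23 -0.15  1.2  -0.    0.05]
(array([-0.08,  0.01, -0.23]), array([-0.02, -0.16, -0.07]))
0.81 [312.2, 167.9, 24.7, 151.9]
[[0.4607, 0.18], [0.4576, 0.1966], [0.5788, 0.2203], [0.5823, 0.2018]]
0.66 [51.8, 1.0, 50.9, 115.7]
[[0.4521, -0.0113], [0.3738, -0.0017], [0.3718, 0.0256], [0.4502, 0.0181]]
0.62 [447.4, 86.4, 192.6, 59.7]
[[0.4086, 0.2668], [0.3653, 0.3965], [0.3864, 0.4092], [0.4312, 0.2768]]
```

View pics/w3.png

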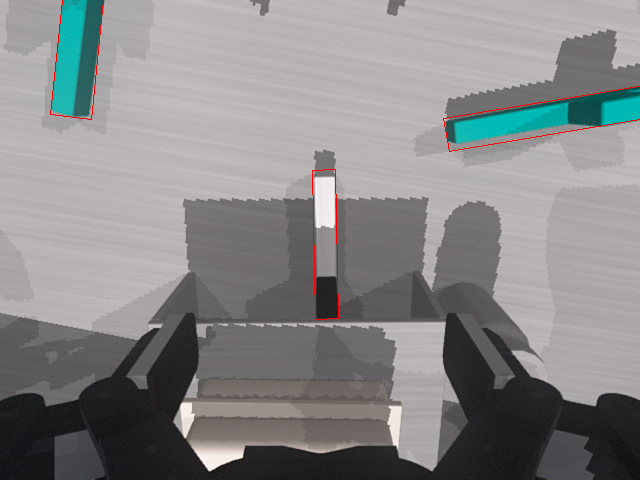

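Run:
```python
from h import *
import json
inf=json.load(open("w3.json")); im=cv2.imread("pics/w3raw.png").astype(int)
for r in (182,195,210,225,240,260,270): print(r,im[r,304:346].sum(1).tolist())
print("col",im[164:184,324].sum(1).tolist(), im[270:284,326].sum(1).tolist())
```

```text
182 [483, 473, 488, 480, 481, 474, 481, 475, 479, 485, 562, 693, 721, 708, 700, 698, 694, 697, 700, 707, 711, 711, 706, 703, 708, 712, 713, 711, 716, 713, 650, 464, 506, 508, 510, 506, 517, 548, 545, 538, 546, 543]
195 [495, 498, 497, 500, 497, 495, 504, 499, 500, 461, 473, 674, 729, 715, 707, 701, 700, 699, 699, 709, 711, 712, 711, 707, 709, 715, 714, 713, 719, 719, 637, 447, 513, 530, 526, 522, 530, 519, 527, 536, 561, 561]
210 [296, 300, 294, 299, 307, 309, 302, 294, 287, 285, 395, 642, 715, 719, 710, 705, 701, 698, 700, 705, 713, 720, 713, 711, 709, 717, 718, 717, 720, 731, 664, 404, 300, 312, 313, 313, 310, 313, 315, 308, 312, 319]
225 [287, 294, 285, 289, 285, 293, 290, 292, 285, 284, 314, 489, 705, 738, 722, 714, 704, 686, 686, 693, 698, 706, 731, 727, 724, 722, 723, 721, 728, 708, 457, 347, 291, 303, 316, 307, 316, 303, 314, 308, 303, 308]
240 [278, 288, 282, 283, 281, 286, 280, 280, 286, 277, 275, 308, 394, 445, 438, 429, 426, 424, 416, 424, 431, 437, 437, 434, 434, 431, 445, 438, 449, 433, 441, 403, 298, 286, 286, 295, 294, 301, 291, 298, 286, 307]
260 [285, 279, 277, 279, 285, 281, 283, 281, 279, 279, 272, 279, 333, 405, 439, 423, 428, 422, 419, 426, 419, 435, 423, 434, 433, 439, 424, 435, 434, 447, 435, 399, 290, 290, 292, 299, 293, 289, 290, 292, 306, 334]
270 [274, 276, 280, 274, 278, 274, 278, 277, 284, 280, 285, 272, 297, 389, 441, 425, 426, 430, 420, 424, 424, 418, 418, 419, 425, 431, 437, 441, 434, 442, 435, 382, 290, 284, 295, 289, 288, 303, 294, 289, 296, 317]
col [343, 340, 352, 347, 350, 354, 354, 357, 349, 343, 342, 345, 431, 632, 719, 714, 714, 710, 711, 710] [418, 420, 421, 430, 428, 411, 310, 114, 100, 106, 107, 109, 103, 107]
```

Run:
```python
from h import *
import json
inf=json.load(open("w3.json"))
a=px2w("wrist",(324.1,176.5),.024,inf);b=px2w("wrist",(326.3,276),.024,inf)
d=b-a;yaw=np.arctan2(d[1],d[0]);print(a,b,np.linalg.norm(d),yaw)
l=px2w("wrist",(314.2,182),.024,inf);r=px2w("wrist",(335,182),.024,inf);print(np.linalg.norm(l-r))
u=d/np.linalg.norm(d);g=a+u*.018;print(g,rel([*g[:2],.06],yaw+np.pi),rel([*g[:2],.006],yaw+np.pi))
```

```text
[0.46392842 0.18922976 0.024     ] [0.54259571 0.20417226 0.024     ] 0.08007384538929074 0.18770933647771876
0.015574215536164648
[0.48161224 0.19258872 0.024     ] (array([ 0.68,  0.4 , 13.8 ]), array([-0.02, -0.14, -1.7 ])) (array([ 0.67,  0.4 , 19.2 ]), array([-0.02, -0.14, -1.7 ]))
```

>>> send_rows(
  series=[0.7,0.4,7,0,0,-1.7,0.6,0.7,0.4,10,0,0,-1.7,0.6,0.7,0.4,13,0,0,-1.7,0.6,0.7,0.4,16,0,0,-1.7,0.6,0.7,0.4,18,0,0,-1.7,0.6,0.7,0.4,19.2,0,0,-1.7,0.6,0.7,0.4,19.2,0,0,-1.7,0.6,0.7,0.4,19.2,0,0,-1.7,0.6],
)

```text
clock: 9.35
tcp_pos: [0.4814, 0.1927, 0.0064]
orientation: [-0.001, -0.095, 0.996, -0.0]
wrist_force: [-0.2, 0.2, -0.6]
finger_gap: 0.0517
```

>>> send_rows(
  series=[0,0,0,0,0,0,0,0,0,0,0,0,0,0,0,0,0,0,0,0,0,0,0,0,0,0,0,0,0,0,0,0,0,0,0],
  newtons=40,
)

```text
clock: 9.77
tcp_pos: [0.4834, 0.1932, 0.0087]
orientation: [0.002, -0.095, 0.995, -0.0]
wrist_force: [-0.3, -1.1, 6.1]
finger_gap: 0.0149
```

>>> send_rows(
  series=[0,0,-0.2,0,0,0,0,1,0,-0.2,0,0,0,0,2.5,0,-0.2,0,0,0,0,4.5,0,-0.2,0,0,0,0,6.5,0,-0.2,0,0,0,0,8.5,0,-0.2,0,0,0,0,10,0,-0.2,0,0,0,0,11.5,0,-0.2,0,0,0,0,12,0,-0.2,0,0,0,0,12,0,-0.2,0,0,0,0],
)

```text
clock: 10.6
tcp_pos: [0.3617, 0.1699, 0.009]
orientation: [-0.001, -0.096, 0.995, -0.0]
wrist_force: [-1.8, 0.1, -1.6]
finger_gap: 0.0148
```

>>> send_rows(
  series=[0,0,0,0,0,0,0,0,0,0.2,0,0,0,0,0,0,0.2,0,0,0,0.6,0,0,0.2,0,0,0,0.6,0,0,0.2,0,0,0,0.6,0,0,-5,0,0,0,0.6,0,0,-10,0,0,0,0.6,0,0,-14,0,0,0,0.6,0,0,-14,0,0,0,0.6,0,0,-14,0,0,0,0.6],
)

```text
clock: 11.43
tcp_pos: [0.3681, 0.1712, 0.1538]
orientation: [0.005, -0.096, 0.995, 0.001]
wrist_force: [0.2, -0.2, 0.3]
finger_gap: 0.0511
```

Run:
```python
from h import *
import json
s=get_state();print(s["clock"],s["tcp_pos"],s["joint_pos"].round(2))
inf=camera_info("wrist");im=read_camera("wrist");cv2.imwrite("pics/w4.png",im)
json.dump({k:np.array(v).tolist() for k,v in inf.items()},open("w4.json","w"))
```

```text
11.4333 [0.3681311  0.17124895 0.15378772] [ 0.24  0.02 -0.5   1.04 -0.    0.05]
```

View pics/w4.png

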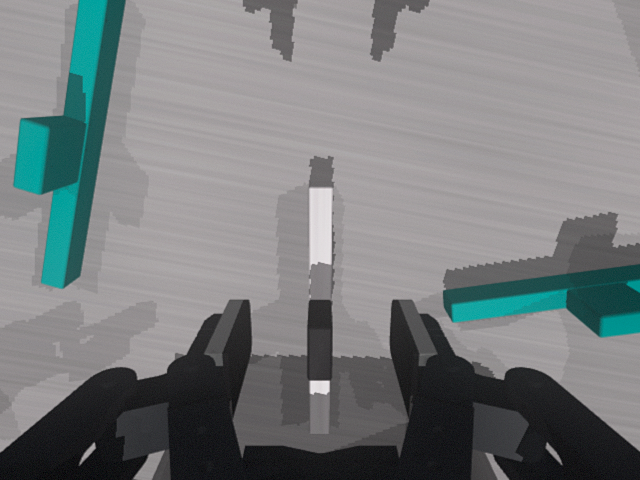

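Run:
```python
from h import *
import json
inf=json.load(open("w4.json")); im=cv2.imread("pics/w4.png").astype(int)
print("col",im[180:196,321].sum(1).tolist(), im[296:304,320].sum(1).tolist(),im[312:322,320].sum(1).tolist(),im[374:386,320].sum(1).tolist())
for r in(195,250,290,350,370): print(r,im[r,302:340].sum(1).tolist())
a=px2w("wrist",(320.5,187),.024,inf);b=px2w("wrist",(320,300),.024,inf);d=b-a;yaw=np.arctan2(d[1],d[0]);print(a,b,np.linalg.norm(d),yaw)
print("grip top back",px2w("wrist",(319,380),.064,inf), "pred", a+d/np.linalg.norm(d)*.12)
g=a+d/np.linalg.norm(d)*.1;print(g,rel([*g[:2],.03],yaw+np.pi))
```

```text
col [315, 310, 310, 312, 311, 314, 342, 475, 598, 677, 666, 663, 664, 665, 661, 664] [386, 386, 372, 323, 143, 132, 139, 138] [150, 138, 143, 130, 131, 130, 132, 131, 139, 130] [170, 161, 170, 158, 149, 168, 377, 662, 674, 659, 658, 657]
195 [440, 440, 437, 441, 434, 420, 419, 556, 639, 671, 667, 651, 645, 645, 646, 643, 653, 665, 663, 664, 662, 659, 658, 658, 670, 669, 666, 669, 671, 623, 511, 374, 435, 458, 456, 448, 454, 447]
250 [438, 435, 436, 436, 432, 430, 444, 538, 639, 675, 669, 666, 664, 661, 654, 665, 665, 669, 671, 669, 666, 670, 672, 676, 674, 673, 671, 677, 658, 538, 273, 309, 437, 440, 431, 441, 433, 440]
290 [424, 424, 429, 423, 432, 429, 397, 315, 372, 383, 392, 385, 385, 383, 383, 388, 384, 389, 389, 391, 378, 394, 394, 389, 395, 392, 392, 394, 357, 302, 332, 449, 452, 443, 451, 442, 444, 448]
350 [431, 430, 427, 441, 411, 240, 122, 153, 183, 175, 179, 186, 168, 184, 176, 189, 173, 182, 191, 190, 173, 174, 173, 176, 177, 174, 177, 152, 144, 131, 285, 448, 446, 434, 418, 432, 429, 431]
370 [241, 243, 248, 250, 229, 147, 129, 153, 188, 175, 189, 181, 177, 173, 178, 170, 173, 176, 162, 170, 163, 165, 159, 151, 159, 162, 155, 157, 123, 148, 233, 263, 262, 265, 256, 265, 254, 261]
[0.34465073 0.16768869 0.024     ] [0.42398118 0.18267662 0.024     ] 0.08073387871596491 0.1867294741512462
grip top back [0.46025431 0.18903677 0.064     ] pred [0.46256472 0.18996623 0.024     ]
[0.44291239 0.18625331 0.024     ] (array([-7.7 ,  0.06, 12.18]), array([0.01, 0.33, 0.27]))
```

Run:
```python
from h import *
s=get_state();print(s["clock"],s["tcp_pos"]);print(rel([.4422,.1861,.03],.187+np.pi))
```

```text
11.4833 [0.36670244 0.17088235 0.15140099]
(array([-7.63,  0.06, 12.18]), array([0.01, 0.33, 0.25]))
```

>>> send_rows(
  series=[-4,0,2,0,0,0,0.6,-8,0,4,0,0,0,0.6,-8,0,7,0,0,0,0.6,-8,0,10,0,0,0,0.6,-8,0,11,0,0,0,0.6,-8,0,11,0,0,0,0.6,-8,0,11,0,0,0,0.6,-8,0,11,0,0,0,0.6],
)

```text
clock: 12.15
tcp_pos: [0.4433, 0.1857, 0.0402]
orientation: [0.001, -0.096, 0.995, 0.0]
wrist_force: [0.5, 0.2, 0.3]
finger_gap: 0.0515
```

Run:
```python
from h import *
s=get_state();print(s["clock"],s["tcp_pos"]);print(rel([.4422,.1861,.03],.187+np.pi))
```

```text
12.15 [0.44325067 0.18568976 0.04021751]
(array([0.1 , 0.06, 1.02]), array([-0.  ,  0.06,  0.26]))
```

>>> send_rows(
  series=[0.1,0.05,0.9,0,0,0.2,0.6,0.1,0.05,0.9,0,0,0.2,0.6,0.1,0.05,0.9,0,0,0.2,0,0.1,0.05,0.9,0,0,0.2,0,0.1,0.05,0.9,0,0,0.2,0,0.1,0.05,0.9,0,0,0.2,0,0.1,0.05,0.9,0,0,0.2,0],
  newtons=70,
)

```text
clock: 12.73
tcp_pos: [0.4421, 0.1859, 0.0309]
orientation: [0.001, -0.094, 0.996, -0.0]
wrist_force: [-0.9, -0.3, 4.6]
finger_gap: 0.0152
```

>>> send_rows(
  series=[0,0,-1,0,0,0,0,0,0,-4,0,0,0,0,0,0,-8,0,0,0,0,0,0,-12,0,0,0,0,0,0,-16,0,0,0,0,0,0,-20,0,0,0,0,0,0,-22,0,0,0,0,0,0,-22,0,0,0,0],
)

```text
clock: 13.4
tcp_pos: [0.444, 0.1864, 0.2557]
orientation: [0.004, -0.094, 0.996, 0.001]
wrist_force: [0.7, 0.6, -3.7]
finger_gap: 0.0147
```

Run:
```python
from h import *
s=get_state();print(s["clock"],s["tcp_pos"],s["joint_pos"].round(2));
print(rel(cw(0,0,.25),.232+np.pi/2)); print(rel(cw(0,0,.25),.232-np.pi/2))
```

```text
13.4 [0.44397299 0.18642943 0.25571027] [ 0.23  0.12 -0.14  1.3  -0.    0.04]
(array([ -3.69, -41.57,   0.59]), array([ 0.4 ,  0.39, 87.48]))
(array([ -3.69, -41.57,   0.59]), array([ -0.39,   0.41, -92.52]))
```

>>> send_rows(
  series=[-0.2,-2.5,0,0,0,5,0,-0.5,-5,0,0,0,11,0,-0.8,-8,0,0,0,17,0,-1.1,-11,0,0,0,23,0,-1.4,-14,0,0,0,30,0,-1.6,-17,0,0,0,36,0,-1.8,-19.5,0,0,0,41,0,-1.9,-20.8,0,0,0,44,0],
)

```text
clock: 14.07
tcp_pos: [0.4988, -0.0175, 0.2482]
orientation: [-0.001, 0.289, 0.957, -0.001]
wrist_force: [0.4, 0.2, -3.1]
finger_gap: 0.0148
```

>>> send_rows(
  series=[-2,-1.7,0,0,0,6,0,-4.2,-3.6,0,0,0,12,0,-6.4,-5.6,0,0,0,18,0,-8.7,-7.6,0,0,0,24,0,-11,-9.6,0,0,0,30,0,-13,-11.5,0,0,0,36,0,-15,-13,0,0,0,41,0,-15.7,-13.7,0,0,0,43.5,0,-15.7,-13.7,0,0,0,43.5,0,-15.7,-13.7,0,0,0,43.5,0],
)

```text
clock: 14.9
tcp_pos: [0.5544, -0.2155, 0.248]
orientation: [-0.002, 0.621, 0.784, -0.0]
wrist_force: [0.2, -0.5, -3.0]
finger_gap: 0.0151
```

Run:
```python
from h import *
import json
s=get_state();print(s["clock"],s["tcp_pos"],s["joint_pos"].round(2),s["finger_gap"]);
yw=.232+np.pi/2
print(rel(cw(0,0,.25),yw))
inf=camera_info("wrist");im=read_camera("wrist");cv2.imwrite("pics/w5raw.png",im)
json.dump({k:np.array(v).tolist() for k,v in inf.items()},open("w5.json","w"))
def line(P,col): q=w2px("wrist",np.array(P),inf).astype(int);cv2.polylines(im,[q],True,col,1)
for s_ in(1,-1):
    line([cw(x,y*s_,.118) for x,y in((-.012,.084),(.012,.084),(.012,.104),(-.012,.104))],(0,255,0))
T=rot(s["orientation"]);t=s["tcp_pos"]
# predicted bar in tool frame: long axis tool x, grip centred, bar underside .03 below tcp
B=lambda x,y,z: t+T@np.array([x,y,-(z-.03)])
line([B(x,y,.024) for x,y in((.1,-.008),(.1,.008),(-.1,.008),(-.1,-.008))],(0,0,255))
line([B(x,y,.064) for x,y in((.02,-.008),(.02,.008),(-.02,.008),(-.02,-.008))],(255,0,255))
cv2.imwrite("pics/w5.png",im)
```

```text
14.9 [ 0.55444993 -0.21550178  0.24802189] [-0.51  0.35  0.14  1.37  0.    0.83] 0.015144597044978319
(array([-0.03,  0.36, -0.2 ]), array([-0.17, -0.18, -0.03]))
```

View pics/w5.png

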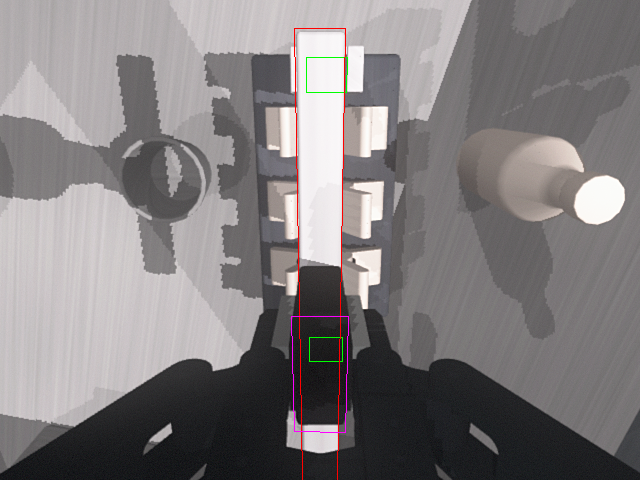

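The bar is held level with the grip up. The far cradle (columns 292–364) sits around the predicted pocket, and the wheels are undisturbed. I'll lower to just above the cheeks and re-check.

>>> send_rows(
  series=[0.2,0.36,1,0,0,0,0,0.2,0.36,3,0,0,0,0,0.2,0.36,5,0,0,0,0,0.2,0.36,7,0,0,0,0,0.2,0.36,8.3,0,0,0,0,0.2,0.36,8.8,0,0,0,0,0.2,0.36,8.8,0,0,0,0,0.2,0.36,8.8,0,0,0,0,0.2,0.36,8.8,0,0,0,0],
)

```text
clock: 15.7
tcp_pos: [0.5592, -0.2127, 0.1634]
orientation: [0.001, 0.62, 0.784, 0.0]
wrist_force: [1.3, 0.2, -2.2]
finger_gap: 0.0153
```

Run:
```python
from h import *
import json
yw=.232+np.pi/2
s=get_state();print(s["clock"],rel(cw(0,.002,.123),yw))
infs=camera_info("scene");a=read_camera("scene")
inf=camera_info("wrist");im=read_camera("wrist")
cv2.imwrite("pics/w6raw.png",im)
T=rot(s["orientation"]);t=s["tcp_pos"]
B=lambda x,y,z: t+T@np.array([x,y,-(z-.03)])
def draw(img,cam,P,inf,col): q=w2px(cam,np.array(P),inf).astype(int);cv2.polylines(img,[q],True,col,1)
for img,cam,I in((im,"wrist",inf),):
    for s_ in(1,-1): draw(img,cam,[cw(x,y*s_,.118) for x,y in((-.012,.084),(.012,.084),(.012,.104),(-.012,.104))],I,(0,255,0))
    draw(img,cam,[B(x,y,.024) for x,y in((.1,-.008),(.1,.008),(-.1,.008),(-.1,-.008))],I,(0,0,255))
A=cv2.resize(a[270:470,165:325],(400,500),interpolation=3)
W=cv2.resize(im[0:400,200:460],(390,600),interpolation=3)
cv2.imwrite("pics/w6.png",np.hstack([W,cv2.copyMakeBorder(A,0,100,0,0,0)]))
```

```text
15.7 (array([ 0.01, -0.18,  4.04]), array([0.08, 0.08, 0.02]))
```

View pics/w6.png

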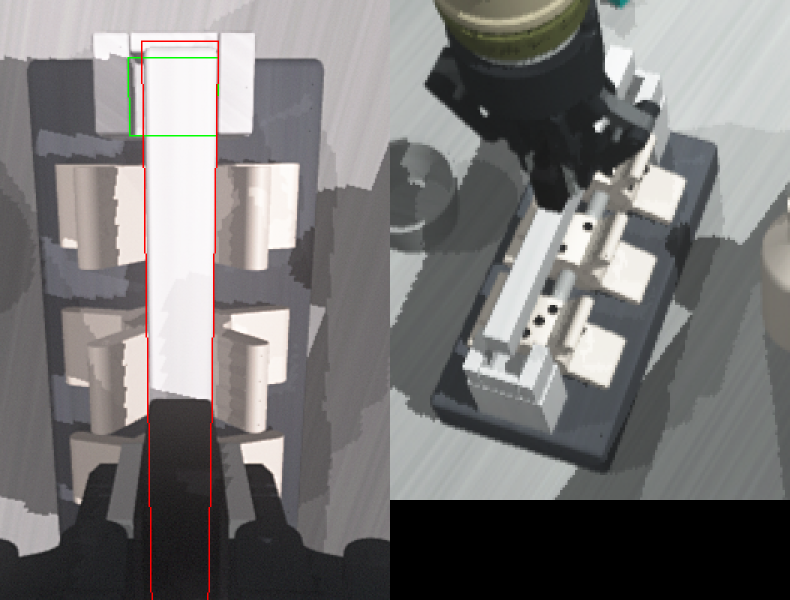

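>>> send_rows(
  series=[0,-0.15,0,0,0,0,0,0,-0.15,0,0,0,0,0,0,-0.15,0.3,0,0,0,0,0,-0.15,0.7,0,0,0,0,0,-0.15,1,0,0,0,0,0,-0.15,1.2,0,0,0,0,0,-0.15,1.2,0,0,0,0,0,-0.15,1.2,0,0,0,0],
)

```text
clock: 16.47
tcp_pos: [0.5569, -0.213, 0.1499]
orientation: [-0.0, 0.621, 0.784, -0.0]
wrist_force: [0.4, 0.3, -3.5]
finger_gap: 0.0153
```

Run:
```python
from h import *
s=get_state();print(s["clock"],rel(cw(0,.002,.123),.232+np.pi/2),s["wrist_force"],s["ft_torque"])
```

```text
16.4667 (array([-0.02,  0.07,  2.69]), array([-0.03, -0.03, -0.02])) [ 0.42568332  0.26069108 -3.49946232] [ 0.03532235  0.00324612 -0.02347316]
```

>>> send_rows(
  series=[0,0.07,0,0,0,0,0,0,0.07,0.3,0,0,0,0,0,0.07,0.6,0,0,0,0,0,0.07,0.9,0,0,0,0,0,0.07,1.2,0,0,0,0,0,0.07,1.5,0,0,0,0,0,0.07,1.8,0,0,0,0,0,0.07,2,0,0,0,0,0,0.07,2,0,0,0,0,0,0.07,2,0,0,0,0],
)

```text
clock: 17.3
tcp_pos: [0.5576, -0.2129, 0.1301]
orientation: [-0.0, 0.621, 0.784, -0.0]
wrist_force: [-0.3, 0.2, -2.9]
finger_gap: 0.0152
```

>>> send_rows(
  series=[0,0,0.2,0,0,0,0,0,0,0.4,0,0,0,0,0,0,0.5,0,0,0,0,0,0,0.5,0,0,0,0,0,0,0.5,0,0,0,0],
)

```text
clock: 17.72
tcp_pos: [0.5577, -0.2129, 0.1252]
orientation: [-0.0, 0.621, 0.784, -0.0]
wrist_force: [0.5, 0.4, -2.9]
finger_gap: 0.0153
```

Run:
```python
from h import *
s=get_state();print(s["clock"],rel(cw(0,.002,.123),.232+np.pi/2),s["wrist_force"],s["ft_torque"])
```

```text
17.7167 (array([-0.01, -0.02,  0.22]), array([-0.01, -0.  , -0.02])) [ 0.47909653  0.37451304 -2.86561113] [-0.0223718   0.00777088 -0.03497015]
```

No contact yet: the full bar weight is still on the wrist. I'll lower a little further until it seats.

>>> send_rows(
  series=[0,0,0.1,0,0,0,0,0,0,0.2,0,0,0,0,0,0,0.3,0,0,0,0,0,0,0.3,0,0,0,0,0,0,0.3,0,0,0,0],
)

```text
clock: 18.13
tcp_pos: [0.5579, -0.213, 0.1229]
orientation: [0.0, 0.621, 0.784, 0.0]
wrist_force: [-1.5, 0.8, 2.4]
finger_gap: 0.0152
```

>>> send_rows(
  series=[0,0,0,0,0,0,0.15,0,0,0,0,0,0,0.3,0,0,0,0,0,0,0.5,0,0,0,0,0,0,0.6,0,0,0,0,0,0,0.6,0,0,-2,0,0,0,0.6,0,0,-5,0,0,0,0.6,0,0,-9,0,0,0,0.6,0,0,-13,0,0,0,0.6,0,0,-13,0,0,0,0.6],
)

```text
clock: 18.97
tcp_pos: [0.5608, -0.2146, 0.2611]
orientation: [0.007, 0.621, 0.784, 0.001]
wrist_force: [1.5, -0.0, 0.6]
finger_gap: 0.0513
```

>>> send_rows(
  series=[-4,0,0,0,0,0,0.6,-8,0,0,0,0,0,0.6,-10,0,0,0,0,0,0.6,-10,0,0,0,0,0,0.6,-10,0,0,0,0,0,0.6,-10,0,0,0,0,0,0.6],
)

```text
clock: 19.47
tcp_pos: [0.5804, -0.3098, 0.2519]
orientation: [-0.001, 0.621, 0.784, 0.0]
wrist_force: [-0.1, -0.2, -0.1]
finger_gap: 0.0512
```

Run:
```python
from h import *
s=get_state();print(s["clock"],s["tcp_pos"],s["wrist_force"])
out=[]
for cam in("wrist","scene"):
    inf=camera_info(cam);im=read_camera(cam);cv2.imwrite(f"pics/f_{cam}.png",im)
    def draw(P,col): q=w2px(cam,np.array(P),inf).astype(int);cv2.polylines(im,[q],True,col,1)
    draw([cw(x,y,.116) for x,y in((-.008,.1),(.008,.1),(.008,-.1),(-.008,-.1))],(0,0,255))
    draw([cw(x,y,.156) for x,y in((-.008,.02),(.008,.02),(.008,-.02),(-.008,-.02))],(255,0,255))
    out.append(im)
A=cv2.resize(out[1][270:470,165:325],(400,500),interpolation=3);W=cv2.resize(out[0],(400,300))
q=w2px("wrist",[cw(0,0,.116)])[0].astype(int);print(q)
W=cv2.resize(out[0][max(0,q[1]-190):q[1]+190,max(0,q[0]-150):q[0]+150],None,fx=1.3,fy=1.3)
h=max(500,W.shape[0]);cv2.imwrite("pics/f.png",np.hstack([cv2.copyMakeBorder(i,0,h-i.shape[0],0,0,0) for i in(W,A)]))
for n,z in[("squeeze",.165),("tub",.048),("shaker",.105)]:
    pass
t0=cv2.imread("pics/a_top.png");t1=read_camera("top");cv2.imwrite("pics/f_top.png",t1)
d=np.abs(t0.astype(int)-t1).sum(2)
for n,(l,t,w,h2) in dict(tub=(470,278,35,35),shaker=(190,202,38,32),clam=(228,130,86,75),bottle=(431,135,41,42)).items(): print(n,np.median(d[t:t+h2,l:l+w]),(d[t:t+h2,l:l+w]>90).mean().round(2))
```

```text
19.4667 [ 0.58044992 -0.30984808  0.25192762] [-0.11469199 -0.15135086 -0.10203476]
[319  69]
tub 10.0 0.03
shaker 23.0 0.0
clam 18.0 0.0
bottle 9.0 0.0
```

View pics/f.png

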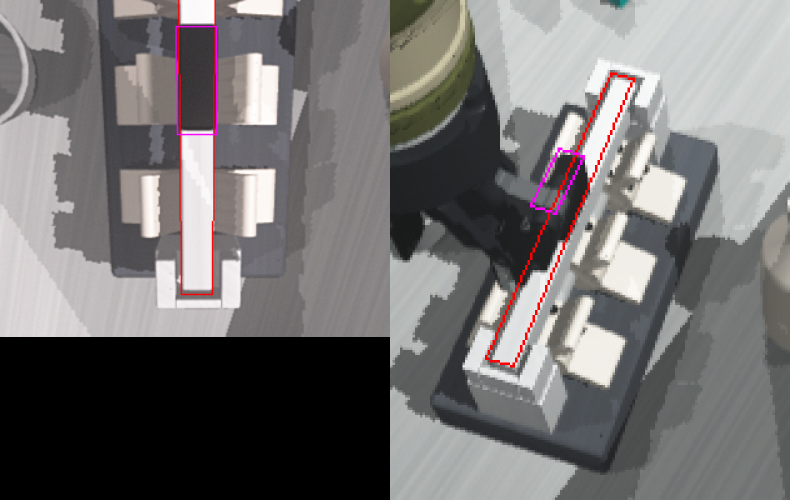

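The bar lies in both cradles with its grip up, and it matches the predicted seated outline to about 1–2 mm. The bystanders haven't moved and the gripper is clear, so I'm handing in.

```bash
python3 -c "
from workcell import *
print(hand_in(), get_state()['clock'])"
```

```text
the job is handed in; nothing more can be done
the job is handed in; nothing more can be done
```

I rolled the wheels to 4-2-3 and laid the bar across both cradles, grip up, then handed the job in. It took about 19.5 s of the 72 s; handing in reports no verdict.

- **Wheels:** I pushed the lugs with the shut fingertips. The wrist picture then showed pips 4-2-3, with the lugs on the lines predicted for square. That was before the bar was laid. I did not re-measure the wheels afterwards, but the bar went fully down without snagging.
- **Bar:** I pulled it out by its end, gripped it again by its grip and lowered it in small steps. The wrist force swung from about -3 N to +2 N at a tool height of 0.123 m, which is the height expected when seated. I opened the fingers only then. In the last pictures it lies in both cradles within about 1–2 mm of the expected outline.
- **Bystanders:** The bottle, tub, shaker and takeaway box look unchanged between the first and last top-camera pictures. The wrist force is near zero and the gripper is clear of everything.

No check failed. One disagreed slightly: my estimate of the counter's position along its axle varied by 1–2 mm between views, less than the 4 mm play in the cradles.

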